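# Put a timer back in stock and scan its bin

### The arm

A 7-joint arm with a two-finger parallel gripper is mounted at the origin on the work surface. World frame = base frame: x ahead of the robot, y to its left, z up, the work surface at z = 0. Lengths are in m, angles in rad, forces in N, time in s.
With the tool pointing down it reaches from about 0.4 to 0.85 m from the base axis. Payload 4.5 kg.
Tool frame: the origin (TCP) lies between the finger pads; the fingertips stand 11 mm ahead of it and the grasp point (between the pads) lies 8 mm behind it (r.tip_reach is the distance from the TCP to the fingertips, in m); x points along the fingers, y is the direction in which the jaws open and shut, and the axes are right-handed (so a half turn about x gives the same grasp; the last joint's range is limited). The gripper opens to 88 mm and grips with 3 to 60 N. Pads are 18 mm wide; open, the fingers measure 123 mm over their backs; the gripper's body (75 mm by 187 mm) begins 45 mm behind the grasp point.
Start: joints at [-1.119, 0.689, -0.195, 1.565, 0.157, 0.902, -0.215], TCP at [0.254, 0.571, 0.25] pointing down, gripper open.
Joint ranges: [-3.01, 3.01], [-0.46, 2.08], [-1.47, 1.51], [0.13, 2.56], [-1, 4.14], [0.04, 2.09], [-2.66, 2.66]. Speed limits (rad/s): [2.57, 2.57, 3.14, 3.14, 3.14, 3.14, 3.14].

### API

Orientations are given as a unit quaternion [x, y, z, w].
In Python, from plant import r gives the robot as it stands.
- The arm moves only by the tool drive_tool, never from a script. Its argument "deltas" is a list of rows, each a list of 3 entries, a list of its own where there are three numbers: the turn, a rotation vector about the tool's x, y, z in degrees, then the shift along the tool's x, y, z in cm, then the finger opening in cm, from 0 to 8.81. A call has 1 to 12 rows; each row shifts and turns the commanded pose from where the row before left it, along the tool's axes as they then stand; what a row does not reach is not made up. A row lasts 1/12 s, in which the tool goes at most 41.7 mm and 7.16 degrees, less where a joint would pass 70% of its speed; a pose out of reach is approached as far as the arm can. A call is refused whole if a number of a shift passes 4.17 or a number of a turn 7.16, either way. A call with a gripper value outside its range is refused whole. The fingers move at their own pace and stop on an object; "force" is the grip in N (left out, the last holds). Time passes only in rows, so rows that do not move let the fingers close. It gives the time, the measured TCP pose, the force and the opening at its end, in the units of the state.
- r.get_state(): the state, without advancing time (a new reading comes with each control period).
- r.snapshot(name): name is "scene" or "top" or "wrist"; returns a dict with "color" (400x640x3 uint8, red, green, blue), "fov_y" (degrees; the focal length in pixels is half the picture's height over the tangent of half this angle, whatever the lens; pixels are square), "cx", "cy" (the principal point, pixels), "k1" (the pictures are not rectified: a ray, as slopes to the right and down, at radius r is drawn at 1 + k1 r^2 times it, then the intrinsics apply), "extrinsics" (4x4, takes a point from world to camera coordinates); the wrist camera has in their place "tool_from_camera" (4x4, takes a point from camera to tool coordinates, whose origin is the TCP and whose axes are the tool frame's). Camera axes: x right, y up, looking along -z (the intrinsics and any distortion apply to the point x, -y, -z); pixel columns grow to the right and rows downward; lengths in m; the calibration is good to about 2 mm. A picture is of the moment at which its call begins: read the wrist's pose just before it. There is no depth.
- r.finish_job(): hands the job in, once; it reports no verdict.
The state is a dict: "clock": time; "q": joint angles; "qd": joint speeds; "joint_torque": joint torques, N m; "tool_pos": TCP position; "eef_rot": TCP orientation; "contact_force": force on the tool from outside, world axes, zero at the start; "moment": the same for the moment, N m; "opening": opening from 0.0 (shut) to 1.0 (fully open).
Only numpy, scipy, OpenCV 4.12 (cv2) and the standard library are available. Lean on these libraries where they do the work, as an engineer would, in place of code of your own. Each camera call takes 0.05 s, during which the arm holds its last target. There are 200 camera calls.

### The job

A shopper has left a red tomato kitchen timer on the counter: put it back in the yellow bin that holds the other tomato timers, lowering it gently right down to the bin's floor before you let go, so that it stands upright. Then draw the hand scanner from its holster, carry it over the goods and finish holding it still, nose straight down, about 15 mm above the label of that same bin, centred and lined up with the label's long side, touching nothing; keep holding it there. Do not disturb the other goods or knock the scanner against anything.

Things in the scene. Friction and masses are not known exactly. Their poses are not given: they have to be found in the camera images.
- timer: The timer to put back: red, tomato-shaped, green calyx, white dial line, standing alone on the counter between the robot and the tray. Round, 62 mm across (sides upright from 24 to 45 mm above its foot), 64 mm tall plus a 6 mm stem, flat foot 42 mm across, about 0.12 kg. Origin at the centre of its foot, z up.
- bin_timers: Yellow bin holding two more tomato timers, one of three equal bins in the tray; fixed. Outside 208 (x) by 158 mm (y), walls and floor 4 mm, rim 68 mm up with a 3 mm lip. Origin: centre of its underside, 10 mm above the counter; x points away from the robot, y left, z up. Timers at x +68, y +-36 mm; its near half (x -100 to +25 mm) is empty. Goods in the other bins rise up to 10 mm above the rims.
- label_timers (a point): Centre of the top face of that bin's label: white, 66 mm (y) by 36 mm (x), with black bars and an orange end, lying level in a grey clip-on holder (76 by 44 mm) on the middle of the bin's near rim, over the tray's wall. 71.5 mm above the bin's underside, 115 mm from its centre towards the robot. Axes as the bin's, z up. The other bins carry equal labels; leave those.
- scanner: Hand scanner, dark grey with an orange band, standing nose down in its holster; 168 mm tall, 0.15 kg. Origin: centre of the red window, the flat underside of its nose; z up along the handle. Nose 66 mm (y, long side) by 30 mm (x), 36 mm tall. Straight handle 26 mm (x) by 34 mm (y) from 62 to 168 mm up; orange trigger on its -x side at 67 to 93 mm. Grip it about 125 mm up.
- holster: Holster: round grey foot 104 mm across with a black upright pocket; fixed, beside one end of the tray. Origin: centre of its underside, on the counter. Pocket floor 8 mm up, rim 53 mm up, inside 38 mm (x) by 74 mm (y), so the scanner has 4 mm of play all round; it is drawn straight up. Axes as those of the scanner standing in it.
- tray: Dark green wooden tray in which the three bins stand, 256 mm (x) by 566 mm (y), walls 72 mm high and 16 mm thick; fixed. Origin at the centre of its underside, on the counter.
- bin_cutters: A bin equal to bin_timers, full of steel biscuit cutters; fixed. Origin at the centre of its underside.
- bin_dippers: A bin equal to bin_timers, full of wooden honey dippers; fixed. Origin at the centre of its underside.
- stock_a: A tomato timer already in the bin, equal to the one to put back. Origin at the centre of its foot.
- stock_b: The other tomato timer already in the bin. Origin at the centre of its foot.
- tins: A stack of four fluted steel tart tins, 92 mm across and 119 mm tall, on the counter between the robot and the tray; loose. Origin at the centre of its underside.
- crock: A white crock with three steel whisks standing in it, 104 mm across, about 220 mm tall with the whisks, on the counter beside one end of the tray; loose. Origin at the centre of its underside.

How it is judged:
On the way, in this order (a step that is already met when the one before it is completed fails the run):
1. the timer is lowered, still held in the fingers, to within 10 mm of its bin's floor (x of timer in the frame of bin_timers between -0.1 and 0.1 m and y of timer in the frame of bin_timers between -0.075 and 0.075 m and z of timer in the frame of bin_timers below 0.014 m and contact force between the fingers and timer above 0.3 N), for 0.05 s.
2. the timer stands let go on its bin's floor (x of timer in the frame of bin_timers between -0.1 and 0.1 m and y of timer in the frame of bin_timers between -0.075 and 0.075 m and z of timer in the frame of bin_timers below 0.01 m and angle between timer's own z axis and vertical below 0.3 rad and contact force between the fingers and timer below 0.05 N), for 0.2 s.
3. the scanner is drawn up out of the holster (z of scanner in the frame of holster above 0.055 m and contact force between the fingers and scanner above 0.5 N), for 0.1 s.
At the end, for the whole second after the job is handed in: Timer let go, at rest, upright (0.3 rad) on the floor of the timers' bin. Scanner held still in the fingers, touching nothing else, window 5-30 mm above that bin's label, within 10 mm of its centre each way, long sides within 0.17 rad, upright within 0.17 rad (all of step 2 and linear speed of each of timer, scanner below 0.02 m/s and x of scanner in the frame of label_timers between -0.01 and 0.01 m and y of scanner in the frame of label_timers between -0.01 and 0.01 m and z of scanner in the frame of label_timers between 0.005 and 0.03 m and angle between the y axis of scanner and the y axis of label_timers, either way round below 0.17 rad and angle between scanner's own z axis and vertical below 0.17 rad and contact force between the fingers and scanner above 0.5 N and contact force between scanner and bin_timers below 0.05 N and contact force between scanner and bin_cutters below 0.05 N and contact force between scanner and bin_dippers below 0.05 N and contact force between scanner and tray below 0.05 N and contact force between scanner and holster below 0.05 N and contact force between scanner and tins below 0.05 N and contact force between scanner and crock below 0.05 N and contact force between scanner and timer below 0.05 N and contact force between scanner and stock_a below 0.05 N and contact force between scanner and stock_b below 0.05 N); the arm keeps its last pose, push and grip.
It fails at once if the timer is dropped, knocked or pressed hard (over 25 N) against its bin or the timers in it (contact force between timer and bin_timers above 25 N or contact force between timer and stock_a above 25 N or contact force between timer and stock_b above 25 N).
It fails at once if the scanner is knocked (over 5 N) against a bin, the tray or other goods (contact force between scanner and bin_timers above 5 N or contact force between scanner and bin_cutters above 5 N or contact force between scanner and bin_dippers above 5 N or contact force between scanner and tray above 5 N or contact force between scanner and tins above 5 N or contact force between scanner and crock above 5 N or contact force between scanner and timer above 5 N or contact force between scanner and stock_a above 5 N or contact force between scanner and stock_b above 5 N).
It fails at once if the stack of tart tins is moved by more than 30 mm or tipped (distance of tins from where it was at the start of the episode above 0.03 m or angle between tins's own z axis and vertical above 0.4 rad).
It fails at once if the crock of whisks is moved by more than 30 mm or tipped (distance of crock from where it was at the start of the episode above 0.03 m or angle between crock's own z axis and vertical above 0.4 rad).
It fails at once if a timer already in the bin is moved by more than 30 mm or tipped (distance of any of stock_a, stock_b from where it was at the start of the episode above 0.03 m or angle between any of stock_a, stock_b's own z axis and vertical above 0.4 rad).
It also fails if it takes over 67 s, if anything falls off the work surface, if the arm or the gripper's body presses on something with over 40 N, if the wrist force passes 120 N, or if a joint passes its speed limit or range.

## Working session

There is one attempt and no reset: what is moved stays moved. The work goes in short steps, Python scripts to look and compute and a tool call to move; the robot and the scene stay as the last step left them, time stands still between calls to the robot, and variables do not carry over. Pictures are saved under pics/ and viewed, about 8 in all and at most 12, crops included, and the job is handed in when it is done.

Besides the shell and the picture viewer there is one more tool, called after ">>>" as a command line: name --argument value ..., lists and objects as JSON in quotes. drive_tool: Moves the arm, as the interface text tells. Its arguments: {"type":"object","properties":{"deltas":{"type":"array","items":{"type":"array"}},"force":{"type":"number"}},"required":["deltas"]}

```bash
mkdir -p pics; ls; cat > h.py <<'E'
import numpy as np, cv2
from scipy.spatial.transform import Rotation as R
from plant import r
def snap(n,f=None):
    st=r.get_state(); s=r.snapshot(n)
    if f: cv2.imwrite('pics/'+f,s['color'][:,:,::-1])
    if n=='wrist':
        T=np.eye(4);T[:3,:3]=R.from_quat(st['eef_rot']).as_matrix();T[:3,3]=st['tool_pos']
        s['W']=T@np.array(s['tool_from_camera'])
    else: s['W']=np.linalg.inv(np.array(s['extrinsics']))
    s['f']=200/np.tan(np.radians(s['fov_y'])/2)
    return s
def ray(s,u,v):
    K=np.array([[s['f'],0,s['cx']],[0,s['f'],s['cy']],[0,0,1.]])
    p=cv2.undistortPoints(np.array([[[u,v]]],float),K,np.array([s['k1'],0,0,0.]))[0,0]
    d=s['W'][:3,:3]@np.array([p[0],-p[1],-1]); return s['W'][:3,3],d/np.linalg.norm(d)
def onz(s,u,v,z):
    o,d=ray(s,u,v); return o+d*(z-o[2])/d[2]
def proj(s,P):
    c=np.linalg.inv(s['W'])@np.append(P,1); x,y=c[0]/-c[2],-c[1]/-c[2]
    k=1+s['k1']*(x*x+y*y); return np.array([s['cx']+s['f']*x*k,s['cy']+s['f']*y*k])
E
python3 - <<'E'
from h import *
print(r.get_state())
for n in('scene','top'):
    s=snap(n,n+'0.png');print(n,s['fov_y'],s['k1'],s['cx'],s['cy'],s['W'].round(3).tolist())
a=cv2.imread('pics/scene0.png')
E
```

```text
pics
{'clock': 0.0, 'q': array([-1.11924188,  0.68997063, -0.19451842,  1.5663286 ,  0.15732579,
        0.90246945, -0.21509379]), 'qd': array([ 6.78287202e-04,  3.40908068e-04, -3.47054526e-04, -1.65973683e-04,
       -2.06447985e-05,  1.50012016e-05, -4.53661754e-04]), 'joint_torque': array([-3.83696188e-04, -5.27547061e+01, -1.26674898e+00, -1.53432924e+01,
       -5.26176521e-02,  6.54520554e-03,  1.73083886e-04]), 'tool_pos': array([0.25337258, 0.57068762, 0.24892256]), 'eef_rot': array([ 0.14596465,  0.69182564, -0.14721411,  0.69166438]), 'contact_force': array([-0.73132698, -0.99933326, -0.18043904]), 'moment': array([-0.02645874, -0.02259137,  0.07054421]), 'opening': 0.9968050970678913}
scene 49.77660590796002 -0.04922832567594374 321.3124351752315 205.14539423931802 [[-0.263, -0.59, 0.763, 1.479], [0.965, -0.164, 0.207, 0.238], [0.003, 0.791, 0.612, 0.802], [0.0, 0.0, 0.0, 1.0]]
top 45.07892846373402 -0.10004023343976401 320.0871814537396 201.59477105054316 [[-0.0, 0.985, -0.174, 0.308], [-1.0, 0.003, 0.019, 0.018], [0.02, 0.174, 0.985, 1.533], [0.0, 0.0, 0.0, 1.0]]
```

View pics/top0.png

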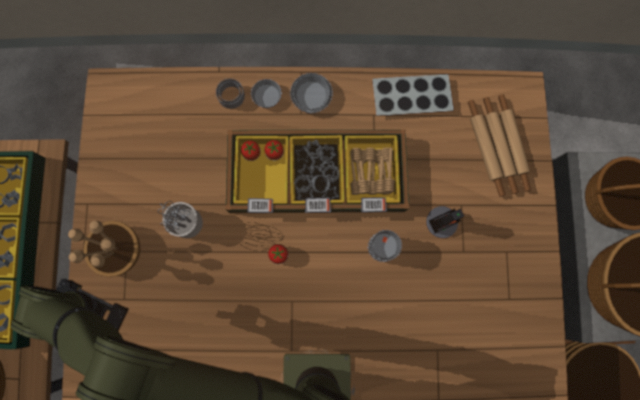

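View pics/scene0.png

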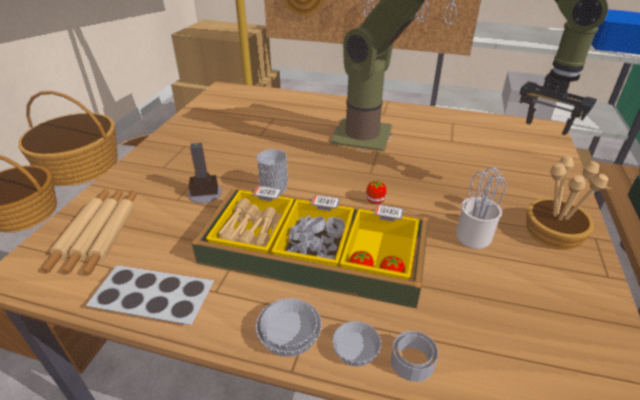

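The top view shows the timer at (277,254), its bin on the left with its label at (259,205), and the scanner at about (444,221). The tins are at (385,245) and the crock at (181,218). The scene view agrees.

```bash
python3 - <<'E'
from h import *
for n,roi in(('top',(200,120,440,280)),('scene',(180,120,440,300))):
    s=snap(n);c=s['color'].astype(int);x0,y0,x1,y1=roi
    red=((c[...,0]>100)&(c[...,1]<60)&(c[...,2]<60))
    wh=(c.min(2)>130)
    for nm,m,z in(('red',red,.034),('white',wh,.0815)):
        k,l,st,ce=cv2.connectedComponentsWithStats(m.astype('uint8'))
        for i in range(1,k):
            u,v=ce[i]
            if st[i,4]>15 and x0<u<x1 and y0<v<y1: print(n,nm,ce[i].round(1),st[i],onz(s,u,v,z).round(3))
s=snap('top')
for nm,u,v,z in(('scannertop',444,218,.1),('crock',181,216,.1),('tins',384,240,.119),('tray nl',226,210,.072),('tray nr',404,207,.072),('tray fl',230,132,.072),('tray fr',405,132,.072),('holster foot',444,222,0)): print(nm,onz(s,u,v,z).round(3))
a=s['color'][110:290,150:480,::-1];cv2.imwrite('pics/c.png',cv2.resize(a,None,fx=2.4,fy=2.4,interpolation=cv2.INTER_CUBIC))
E
```

```text
top red [247.9 148.9] [241 141  16  16 153] [0.745 0.221 0.034]
top red [271.8 148.6] [265 140  16  17 156] [0.746 0.144 0.034]
top red [275.7 253.2] [268 244  18  19 181] [0.41  0.126 0.034]
top white [315.  205.4] [307 199  19  12  82] [0.553 0.005 0.081]
top white [369.9 203.8] [363 199  19  12  80] [ 0.558 -0.164  0.081]
top white [256.2 205.6] [249 200  19  11  66] [0.552 0.184 0.081]
scene red [375.9 191.2] [367 184  19  14 201] [0.409 0.12  0.034]
scene red [374.1 201.9] [368 200  13   4  20] [0.464 0.124 0.034]
scene red [362.  260.2] [349 253  24  13 122] [0.711 0.136 0.034]
scene red [392.4 265.9] [381 259  23  13 144] [0.71  0.212 0.034]
scene white [272.8 173.5] [256 149  32  49 788] [ 0.468 -0.188  0.082]
scene white [326.3 201. ] [314 195  25  13 227] [0.558 0.003 0.082]
scene white [389.7 211.3] [377 205  26  13 247] [0.557 0.179 0.082]
scene white [302.3 226. ] [293 217  24  22 163] [ 0.677 -0.029  0.082]
scene white [321.3 224.9] [312 218  21  15 155] [0.66  0.017 0.082]
scene white [310.5 240.4] [302 232  20  19 161] [0.724 0.006 0.082]
scannertop [ 0.512 -0.387  0.1  ]
crock [0.516 0.409 0.1  ]
tins [ 0.444 -0.199  0.119]
tray nl [0.539 0.278 0.072]
tray nr [ 0.55  -0.271  0.072]
tray fl [0.789 0.274 0.072]
tray fr [ 0.793 -0.282  0.072]
holster foot [ 0.513 -0.415  0.   ]
```

View pics/c.png

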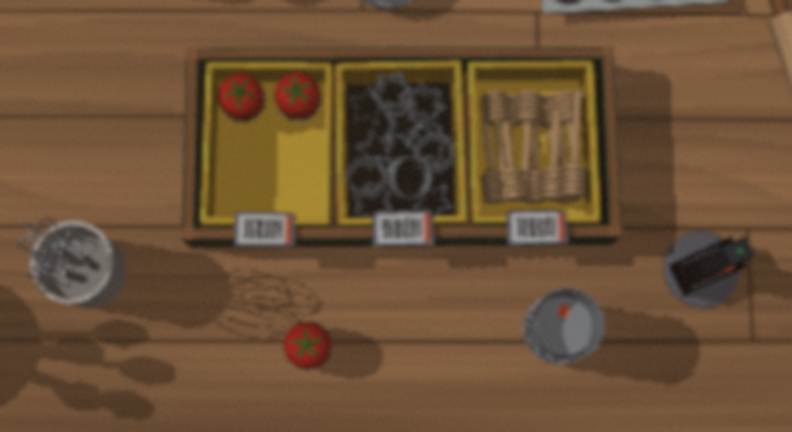

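The crop confirms the layout. The holster is turned, so I'll measure its yaw from close by. Next I work out the move to the timer, with the jaws along the bin's y.

```bash
cat >> h.py <<'E'
def go(P,yaw):
    """shift (cm, tool axes) and turn (deg, tool) to TCP P, tool down, jaw axis at world yaw (deg), nearest half-turn"""
    st=r.get_state();A=R.from_quat(st['eef_rot']);best=None
    for y in(yaw,yaw+180):
        a=np.radians(y);Y=np.array([np.cos(a),np.sin(a),0]);X=np.array([0,0,-1.]);B=R.from_matrix(np.array([X,Y,np.cross(X,Y)]).T)
        t=np.degrees((A.inv()*B).as_rotvec())
        if best is None or np.linalg.norm(t)<np.linalg.norm(best[0]): best=(t,B)
    d=np.array(P)-st['tool_pos']
    print('t',round(st['clock'],2),'tcp',st['tool_pos'].round(4),'open',round(st['opening'],3),'q7',st['q'][6].round(2),'turn',best[0].round(2),'shift world cm',(d*100).round(2),'tool now',(A.inv().apply(d)*100).round(2),'tool after turn',(best[1].inv().apply(d)*100).round(2))
E
python3 - <<'E'
from h import *
print(R.from_quat(r.get_state()['eef_rot']).as_matrix().round(3))
go([.41,.126,.2],90)
go([.41,.126,.2],0)
E
```

```text
[[-0.     0.406  0.914]
 [-0.001  0.914 -0.406]
 [-1.    -0.001  0.   ]]
t 0.25 tcp [0.2535 0.571  0.2494] open 0.999 q7 -0.22 turn [-2.393e+01 -1.000e-02  4.000e-02] shift world cm [ 15.65 -44.5   -4.94] tool now [  4.97 -34.32  32.36] tool after turn [  4.94 -44.5   15.65]
t 0.25 tcp [0.2535 0.571  0.2494] open 0.999 q7 -0.22 turn [6.607e+01 3.000e-02 4.000e-02] shift world cm [ 15.65 -44.5   -4.94] tool now [  4.97 -34.32  32.36] tool after turn [ 4.94 15.65 44.5 ]
```

>>> drive_tool --deltas '[[[-6, 0, 0], [0, 0, 0], 8.8], [[-6, 0, 0], [0, 0, 0], 8.8], [[-6, 0, 0], [0, 0, 0], 8.8], [[-6, 0, 0], [0, 0, 0], 8.8], [[0, 0, 0], [0, -3, 1], 8.8], [[0, 0, 0], [0, -3.8, 1.3], 8.8], [[0, 0, 0], [0, -3.8, 1.3], 8.8], [[0, 0, 0], [0, -3.8, 1.3], 8.8], [[0, 0, 0], [0, -3.8, 1.3], 8.8], [[0, 0, 0], [0, -3.8, 1.3], 8.8], [[0, 0, 0], [0, -3.8, 1.3], 8.8], [[0, 0, 0], [0, -3.8, 1.3], 8.8]]' --force 10

```text
clock: 1.25
tool_pos: [0.3552, 0.2736, 0.2498]
eef_rot: [-0.0, 0.707, 0.001, 0.707]
contact_force: [1.8, -0.2, -0.9]
opening: 0.995
```

>>> drive_tool --deltas '[[[0, 0, 0], [0, -3.8, 1.3], 8.8], [[0, 0, 0], [0, -3.8, 1.3], 8.8], [[0, 0, 0], [1, -3.2, 1.3], 8.8], [[0, 0, 0], [2, -2, 0.7], 8.8], [[0, 0, 0], [0, 0, 0], 8.8], [[0, 0, 0], [0, 0, 0], 8.8]]'

```text
clock: 1.75
tool_pos: [0.4009, 0.1464, 0.2192]
eef_rot: [0.0, 0.708, -0.001, 0.707]
contact_force: [-0.4, 0.4, 0.0]
opening: 0.997
```

```bash
python3 - <<'E'
from h import *
s=snap('wrist','w1.png')
c=s['color'].astype(int)
red=((c[...,0]>100)&(c[...,1]<60)&(c[...,2]<60)).astype('uint8')
k,l,st,ce=cv2.connectedComponentsWithStats(red)
for i in range(1,k):
    if st[i,4]>100: print(ce[i],st[i],onz(s,*ce[i],.034).round(4), onz(s,st[i,0]+st[i,2]/2,st[i,1]+st[i,3]/2,.034).round(4))
print('cam',s['W'][:3,3]); go([.41,.126,.2],90)
E
```

```text
[291.61064613 184.65952461] [ 256  152   70   70 2987] [0.4084 0.1192 0.034 ] [0.4106 0.1186 0.034 ]
cam [0.33078928 0.14519847 0.35449803]
t 1.8 tcp [0.401  0.1481 0.2198] open 0.999 q7 0.74 turn [ 0.06 -0.01 -0.05] shift world cm [ 0.9  -2.21 -1.98] tool now [ 1.98 -2.21  0.9 ] tool after turn [ 1.98 -2.21  0.9 ]
```

View pics/w1.png

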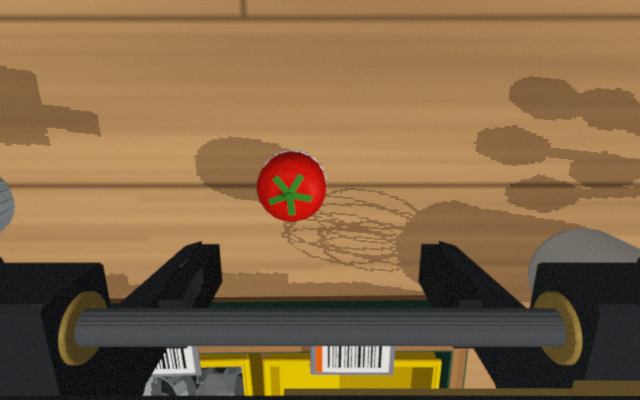

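The timer is at (291,187) and its calyx is near (290,195). The timers' label is at about (355,358), with its orange end at column 318. It is clear to descend with the estimate (0.411, 0.119).

```bash
python3 - <<'E'
from h import *
s=snap('wrist')
c=s['color'].astype(int)
g=((c[...,1]>c[...,0]+25)&(c[...,1]>c[...,2]+25)); g[:150]=0;g[225:]=0;g[:,:255]=0;g[:,330:]=0
v,u=np.nonzero(g);print(len(u),u.mean(),v.mean(),onz(s,u.mean(),v.mean(),.062).round(4))
for p in((312,346),(393,346),(393,374),(312,374)):print(p,onz(s,*p,.0815).round(4))
go([.411,.119,.12],90)
E
```

```text
550 286.9127272727273 192.6981818181818 [0.4091 0.1193 0.062 ]
(312, 346) [0.5455 0.1403 0.0815]
(393, 346) [0.5454 0.2126 0.0815]
(393, 374) [0.5755 0.2144 0.0815]
(312, 374) [0.5757 0.1402 0.0815]
t 1.85 tcp [0.4011 0.149  0.2202] open 0.996 q7 0.74 turn [ 0.16  0.04 -0.09] shift world cm [  0.99  -3.   -10.02] tool now [10.01 -3.02  0.97] tool after turn [10.02 -3.    0.99]
```

>>> drive_tool --deltas '[[[0, 0, 0], [2, -1.5, 0.5], 8.8], [[0, 0, 0], [3, -1.5, 0.5], 8.8], [[0, 0, 0], [3, 0, 0], 8.8], [[0, 0, 0], [2, 0, 0], 8.8], [[0, 0, 0], [0, 0, 0], 8.8], [[0, 0, 0], [0, 0, 0], 8.8], [[0, 0, 0], [0, 0, 0], 8.8]]'

```text
clock: 2.43
tool_pos: [0.4116, 0.119, 0.1208]
eef_rot: [-0.001, 0.706, 0.002, 0.708]
contact_force: [0.6, 0.5, -0.1]
opening: 0.999
```

```bash
python3 - <<'E'
from h import *
for k in range(2):
  s=snap('wrist');go([.410,.119,.030],90)
c=s['color'].astype(int)
red=((c[...,0]>100)&(c[...,1]<60)&(c[...,2]<60)).astype('uint8')
k,l,st,ce=cv2.connectedComponentsWithStats(red)
for i in range(1,k):
    if st[i,4]>100: print(ce[i],st[i],onz(s,st[i,0]+st[i,2]/2,st[i,1]+st[i,3]/2,.036).round(4))
E
```

```text
t 2.48 tcp [0.4118 0.1188 0.1211] open 1.002 q7 0.68 turn [ 0.15  0.14 -0.09] shift world cm [-0.18  0.02 -9.11] tool now [ 9.1   0.01 -0.2 ] tool after turn [ 9.11  0.02 -0.18]
t 2.53 tcp [0.4119 0.1185 0.1211] open 1.0 q7 0.68 turn [ 0.11  0.16 -0.1 ] shift world cm [-0.19  0.05 -9.11] tool now [ 9.11  0.04 -0.21] tool after turn [ 9.11  0.05 -0.19]
[322.46353999 204.00642467] [ 273  157  100  101 6226] [0.4104 0.1196 0.036 ]
```

Descend and close.

>>> drive_tool --deltas '[[[0, 0, 0], [2.5, 0, -0.1], 8.8], [[0, 0, 0], [2.5, 0.1, 0], 8.8], [[0, 0, 0], [2, 0, 0], 8.8], [[0, 0, 0], [1.5, 0, 0], 8.8], [[0, 0, 0], [0.6, 0, 0], 8.8], [[0, 0, 0], [0, 0, 0], 8.8], [[0, 0, 0], [0, 0, 0], 5.5], [[0, 0, 0], [0, 0, 0], 5.5], [[0, 0, 0], [0, 0, 0], 5.5], [[0, 0, 0], [0, 0, 0], 5.5], [[0, 0, 0], [0, 0, 0], 5.5], [[0, 0, 0], [0, 0, 0], 5.5]]' --force 10

```text
clock: 3.53
tool_pos: [0.4118, 0.1182, 0.0582]
eef_rot: [-0.002, 0.709, -0.001, 0.705]
contact_force: [-0.3, 0.7, 1.9]
opening: 0.661
```

>>> drive_tool --deltas '[[[0, 0, 0], [0, 0, 0], 5.5], [[0, 0, 0], [0, 0, 0], 5.5], [[0, 0, 0], [0, 0, 0], 5.5]]'

```text
clock: 3.78
tool_pos: [0.4118, 0.1182, 0.0581]
eef_rot: [-0.002, 0.709, -0.001, 0.705]
contact_force: [1.5, 2.1, 3.8]
opening: 0.662
```

```bash
python3 - <<'E'
from h import *
st=r.get_state();print(st['q'].round(3),st['contact_force'],st['moment'])
go([.410,.119,.030],90)
snap('scene','s2.png')
E
python3 -c "
import cv2;a=cv2.imread('pics/s2.png')[120:280,280:480];cv2.imwrite('pics/s2c.png',cv2.resize(a,None,fx=3.5,fy=3.5,interpolation=2))"
```

```text
[-0.355  0.85  -0.054  2.278  1.128  0.047  0.054] [1.53026632 2.14236688 3.843363  ] [ 0.45276865 -0.06709353 -0.04279657]
t 3.78 tcp [0.4118 0.1182 0.0581] open 0.662 q7 0.05 turn [ 0.09 -0.26  0.23] shift world cm [-0.18  0.08 -2.81] tool now [ 2.81  0.09 -0.17] tool after turn [ 2.81  0.08 -0.18]
```

View pics/s2c.png

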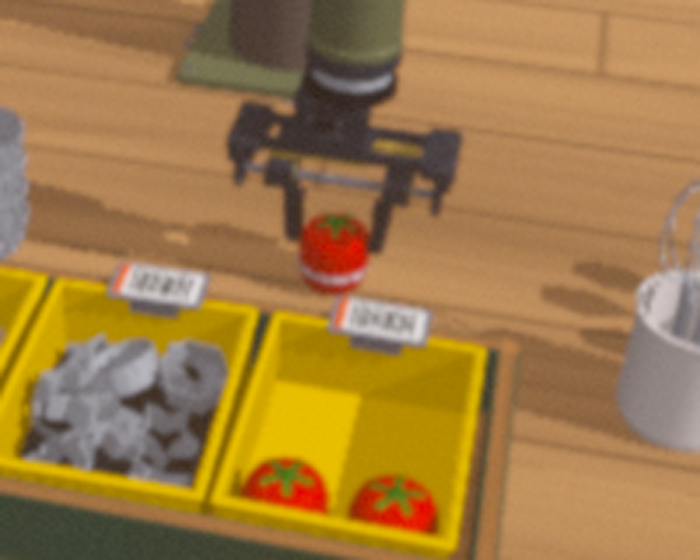

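The crop shows the fingertips around the upper part of the tomato only. Joint 6 is at its lower limit (0.047), so a vertical tool can't go lower this close in. I'll open, rise, tilt 12° about the jaw axis with the tips towards the base, and go down again.

>>> drive_tool --deltas '[[[0, 0, 0], [0, 0, 0], 8.8], [[0, 0, 0], [0, 0, 0], 8.8], [[0, 0, 0], [0, 0, 0], 8.8], [[0, 0, 0], [0, 0, 0], 8.8], [[0, 0, 0], [-2, 0, 0], 8.8], [[0, 0, 0], [-3, 0, 0], 8.8], [[0, 3, 0], [-1, 0, 0], 8.8], [[0, 3, 0], [0, 0, 0], 8.8], [[0, 3, 0], [0, 0, 0], 8.8], [[0, 3, 0], [0, 0, 0], 8.8], [[0, 0, 0], [0, 0, 0], 8.8], [[0, 0, 0], [0, 0, 0], 8.8]]'

```text
clock: 4.83
tool_pos: [0.4119, 0.1175, 0.1174]
eef_rot: [-0.001, 0.779, -0.002, 0.627]
contact_force: [0.3, 1.2, 0.0]
opening: 1.001
```

```bash
python3 - <<'E'
from h import *
s=snap('wrist')
c=s['color'].astype(int)
red=((c[...,0]>100)&(c[...,1]<60)&(c[...,2]<60)).astype('uint8')
k,l,st,ce=cv2.connectedComponentsWithStats(red)
for i in range(1,k):
    if st[i,4]>100: print(ce[i],st[i],onz(s,st[i,0]+st[i,2]/2,st[i,1]+st[i,3]/2,.036).round(4))
st=r.get_state();print(st['q'].round(3),st['contact_force'])
go([.4105,.119,.030],90)
E
```

```text
[321.56124795 234.26600985] [ 272  186  100  100 6090] [0.4104 0.1171 0.036 ]
[ 0.067  0.841 -0.678  2.058  0.647  0.689  0.526] [-0.44575134 -0.08973645  0.60667077]
t 4.88 tcp [0.4113 0.1175 0.1176] open 0.995 q7 0.53 turn [  0.04 -12.3    0.34] shift world cm [-0.08  0.15 -8.76] tool now [8.57 0.2  1.79] tool after turn [ 8.76  0.15 -0.08]
```

>>> drive_tool --deltas '[[[0, 0, 0], [2, 0, 0.4], 8.8], [[0, 0, 0], [2, 0, 0.4], 8.8], [[0, 0, 0], [2, 0, 0.45], 8.8], [[0, 0, 0], [1.5, 0, 0.3], 8.8], [[0, 0, 0], [0.9, 0, 0.2], 8.8], [[0, 0, 0], [0, 0, 0], 8.8], [[0, 0, 0], [0, 0, 0], 8.8]]'

```text
clock: 5.47
tool_pos: [0.4105, 0.1177, 0.0324]
eef_rot: [-0.003, 0.779, -0.001, 0.627]
contact_force: [0.1, 0.7, 0.5]
opening: 0.996
```

```bash
python3 - <<'E'
from h import *
st=r.get_state();print(st['q'].round(3),st['contact_force'])
go([.4105,.118,.030],90)
E
```

```text
[-0.019  0.98  -0.532  2.083  0.807  0.51   0.412] [0.14984664 0.69812198 0.51876008]
t 5.47 tcp [0.4105 0.1177 0.0324] open 0.996 q7 0.41 turn [  0.12 -12.32   0.34] shift world cm [ 0.    0.03 -0.24] tool now [0.24 0.03 0.06] tool after turn [0.24 0.03 0.  ]
```

>>> drive_tool --deltas '[[[0, 0, 0], [0, 0, 0], 5.5], [[0, 0, 0], [0, 0, 0], 5.5], [[0, 0, 0], [0, 0, 0], 5.5], [[0, 0, 0], [0, 0, 0], 5.5], [[0, 0, 0], [0, 0, 0], 5.5], [[0, 0, 0], [0, 0, 0], 5.5], [[0, 0, 0], [0, 0, 0], 5.5], [[0, 0, 0], [0, 0, 0], 5.5], [[0, 0, 0], [-1, 0, -0.2], 5.5], [[0, 0, 0], [-1.5, 0, -0.3], 5.5], [[0, 0, 0], [-2, 0, -0.4], 5.5], [[0, 0, 0], [-2, 0, -0.4], 5.5]]' --force 12

```text
clock: 6.47
tool_pos: [0.4116, 0.1176, 0.0994]
eef_rot: [-0.002, 0.779, -0.002, 0.627]
contact_force: [1.3, -0.0, -1.6]
opening: 0.696
```

>>> drive_tool --deltas '[[[0, 0, 0], [-3, 0, -0.6], 5.5], [[0, 0, 0], [-3, 0, -0.6], 5.5], [[0, 0, 0], [-2.5, 0, -0.5], 5.5], [[0, 0, 0], [0, 0, 0], 5.5], [[0, 0, 0], [0, 0, 0], 5.5]]'

```text
clock: 6.88
tool_pos: [0.4142, 0.1182, 0.1861]
eef_rot: [-0.002, 0.778, -0.002, 0.628]
contact_force: [-0.1, -0.3, -1.5]
opening: 0.698
```

```bash
python3 - <<'E'
from h import *
st=r.get_state();print(st['q'].round(3),st['contact_force'])
go([.645,.180,.18],91)
snap('scene','s3.png')
s=snap('wrist','w3.png')
E
python3 -c "
import cv2;a=cv2.imread('pics/s3.png')[120:280,280:480];b=cv2.imread('pics/w3.png');cv2.imwrite('pics/s3c.png',cv2.hconcat([cv2.resize(a,(400,320)),cv2.resize(b,(400,320))]))"
```

```text
[ 0.13   0.737 -0.777  2.004  0.529  0.839  0.614] [-0.1197332  -0.27957049 -1.54691405]
t 6.88 tcp [0.4142 0.1182 0.1861] open 0.698 q7 0.61 turn [ -0.97 -12.16   0.17] shift world cm [23.08  6.18 -0.61] tool now [-4.29  6.16 22.69] tool after turn [ 0.61  5.77 23.19]
```

View pics/s3c.png

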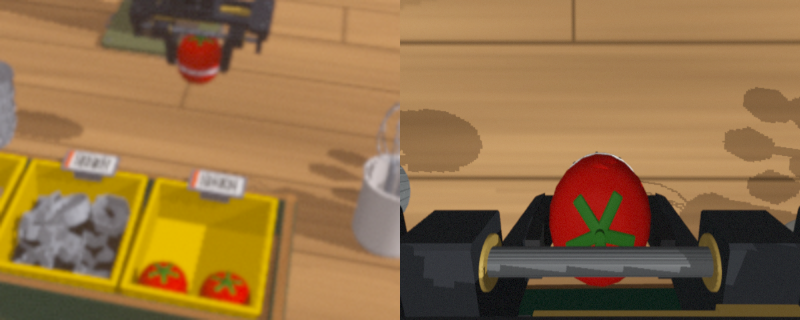

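The timer is held level between the fingers. Carry it over the bin.

>>> drive_tool --deltas '[[[0, 0, 0], [-0.3, 0.4, 1.4], 5.5], [[0, 0, 0], [-0.6, 0.8, 2.8], 5.5], [[0, 0, 0], [-0.6, 0.8, 2.8], 5.5], [[0, 0, 0], [-0.6, 0.8, 2.8], 5.5], [[0, 0, 0], [-0.6, 0.8, 2.8], 5.5], [[0, 0, 0], [-0.6, 0.8, 2.8], 5.5], [[-1, 0, 0], [-0.6, 0.8, 2.8], 5.5], [[0, 0, 0], [-0.6, 0.6, 2.8], 5.5], [[0, 0, 0], [-0.3, 0.2, 1.6], 5.5], [[0, 0, 0], [0, 0, 0], 5.5], [[0, 0, 0], [0, 0, 0], 5.5], [[0, 0, 0], [0, 0, 0], 5.5]]'

```text
clock: 7.98
tool_pos: [0.6427, 0.1791, 0.1821]
eef_rot: [-0.009, 0.78, 0.005, 0.626]
contact_force: [0.3, -0.4, -1.3]
opening: 0.7
```

```bash
python3 - <<'E'
from h import *
st=r.get_state();print(st['q'].round(3),st['contact_force'])
go([.645,.180,.18],91)
snap('scene','s4.png')
s=snap('top','t4.png')
E
python3 -c "
import cv2;a=cv2.imread('pics/s4.png')[140:300,300:500];b=cv2.imread('pics/t4.png')[110:270,180:380];cv2.imwrite('pics/s4c.png',cv2.hconcat([cv2.resize(a,(400,320),interpolation=2),cv2.resize(b,(400,320),interpolation=2)]))"
```

```text
[-0.003  1.007 -0.734  1.234  0.52   1.308  0.87 ] [ 0.32082051 -0.37490858 -1.26976264]
t 7.98 tcp [0.6427 0.1791 0.1821] open 0.7 q7 0.87 turn [  0.11 -12.51   0.17] shift world cm [ 0.23  0.09 -0.21] tool now [0.16 0.08 0.27] tool after turn [0.21 0.08 0.23]
```

View pics/s4c.png

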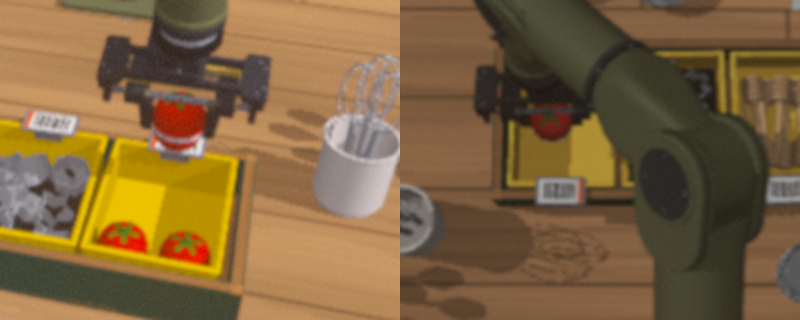

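>>> drive_tool --deltas '[[[0, 0, 0], [1, 0.1, 0.4], 5.5], [[0, 0, 0], [2, 0, 0.5], 5.5], [[0, 0, 0], [2, 0, 0.4], 5.5], [[0, 0, 0], [2, 0, 0.4], 5.5], [[0, 0, 0], [2, 0, 0.4], 5.5], [[0, 0, 0], [1.5, 0, 0.3], 5.5], [[0, 0, 0], [1, 0, 0.2], 5.5], [[0, 0, 0], [0.7, 0, 0.15], 5.5], [[0, 0, 0], [0, 0, 0], 5.5], [[0, 0, 0], [0, 0, 0], 5.5]]'

```text
clock: 8.92
tool_pos: [0.6456, 0.1804, 0.0589]
eef_rot: [-0.007, 0.779, 0.005, 0.627]
contact_force: [0.7, 0.4, -0.6]
opening: 0.699
```

```bash
python3 - <<'E'
from h import *
st=r.get_state();print(st['contact_force'],st['moment'])
go([.645,.180,.0464],91)
snap('scene','s5.png')
s=snap('wrist','w5.png')
E
python3 -c "
import cv2;a=cv2.imread('pics/s5.png')[140:300,300:500];b=cv2.imread('pics/w5.png');cv2.imwrite('pics/s5c.png',cv2.hconcat([cv2.resize(a,(400,320),interpolation=2),cv2.resize(b,(400,320),interpolation=2)]))"
```

```text
[ 0.67133453  0.4334078  -0.64421929] [ 0.08410096 -0.22433664 -0.01208266]
t 8.92 tcp [0.6456 0.1804 0.0589] open 0.699 q7 0.83 turn [  0.04 -12.28   0.06] shift world cm [-0.06 -0.04 -1.25] tool now [ 1.23 -0.04  0.21] tool after turn [ 1.25 -0.04 -0.06]
```

View pics/s5c.png

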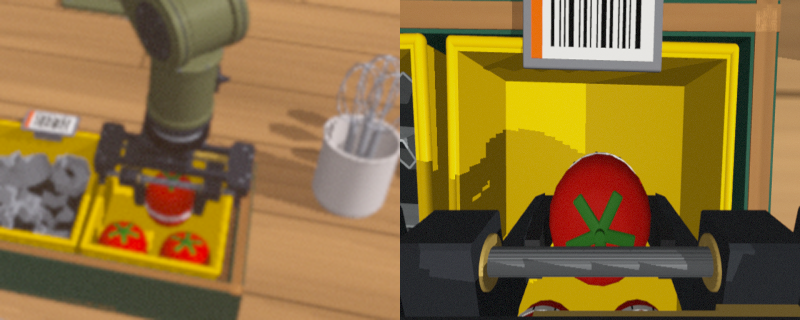

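The timer is over the empty half and centred between the bin's side walls. Lower the last 12 mm gently.

>>> drive_tool --deltas '[[[0, 0, 0], [0.3, 0, 0.06], 5.5], [[0, 0, 0], [0.3, 0, 0.06], 5.5], [[0, 0, 0], [0.2, 0, 0.04], 5.5], [[0, 0, 0], [0.1, 0, 0.02], 5.5], [[0, 0, 0], [0.1, 0, 0.02], 5.5], [[0, 0, 0], [0, 0, 0], 5.5], [[0, 0, 0], [0, 0, 0], 5.5]]'

```text
clock: 9.6
tool_pos: [0.6452, 0.1802, 0.0483]
eef_rot: [-0.008, 0.779, 0.005, 0.627]
contact_force: [-0.3, -0.1, -1.1]
opening: 0.698
```

>>> drive_tool --deltas '[[[0, 0, 0], [0.1, 0, 0.02], 5.5], [[0, 0, 0], [0.1, 0, 0.02], 5.5], [[0, 0, 0], [0, 0, 0], 5.5], [[0, 0, 0], [0, 0, 0], 5.5]]'

```text
clock: 9.93
tool_pos: [0.6453, 0.1803, 0.0468]
eef_rot: [-0.007, 0.779, 0.005, 0.627]
contact_force: [-0.6, -0.3, 3.0]
opening: 0.699
```

It is on the floor: the vertical force went from -1.1 to +3 N. Let go and rise.

>>> drive_tool --deltas '[[[0, 0, 0], [0, 0, 0], 6.6], [[0, 0, 0], [0, 0, 0], 7], [[0, 0, 0], [0, 0, 0], 7.4], [[0, 0, 0], [0, 0, 0], 7.8], [[0, 0, 0], [0, 0, 0], 7.8], [[0, 0, 0], [0, 0, 0], 7.8], [[0, 0, 0], [0, 0, 0], 7.8], [[0, 0, 0], [-1, 0, -0.2], 7.8], [[0, 0, 0], [-1.5, 0, -0.3], 7.8], [[0, 0, 0], [-2, 0, -0.4], 7.8], [[0, 0, 0], [-2, 0, -0.4], 7.8], [[0, 0, 0], [-3, 0, -0.6], 7.8]]'

```text
clock: 10.93
tool_pos: [0.6461, 0.18, 0.144]
eef_rot: [-0.008, 0.779, 0.005, 0.627]
contact_force: [-0.5, -1.3, 0.3]
opening: 0.884
```

>>> drive_tool --deltas '[[[0, -6, 0], [-3, 0, -0.6], 7.8], [[0, -6, 0], [-3, 0, -0.3], 7.8], [[0, 0, 0], [-3, 0, 0], 7.8], [[0, 0, 0], [-3, 0, 0], 7.8], [[0, 0, 0], [0, 0, 0], 7.8], [[0, 0, 0], [0, 0, 0], 7.8]]'

```text
clock: 11.43
tool_pos: [0.6489, 0.1815, 0.2678]
eef_rot: [-0.006, 0.707, 0.007, 0.707]
contact_force: [0.2, 0.1, -0.1]
opening: 0.885
```

```bash
python3 - <<'E'
from h import *
print(r.get_state()['q'].round(2))
go([.48,-.36,.33],91)
s=snap('wrist','w6.png')
E
```

```text
[ 0.01  0.82 -0.75  1.36  0.57  1.17  0.8 ]
t 11.43 tcp [0.6489 0.1815 0.2678] open 0.885 q7 0.8 turn [ 0.04  0.02 -0.03] shift world cm [-16.89 -54.15   6.22] tool now [ -6.25 -53.83 -17.87] tool after turn [ -6.22 -53.85 -17.83]
```

View pics/w6.png

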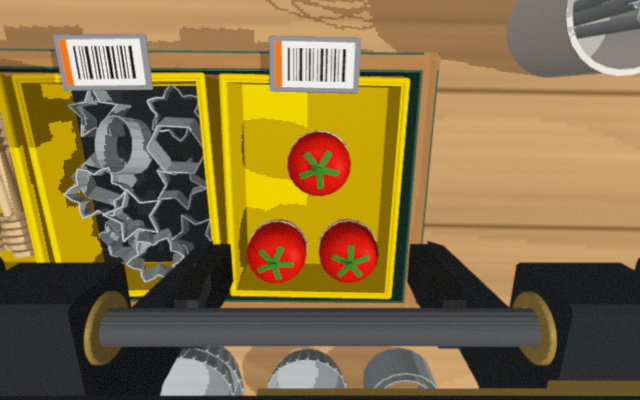

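The timer stands upright at (319,163) between the label and the two stock timers. Its label is at about (315,64). I measure the label from this view and work out the way to the scanner.

```bash
python3 - <<'E'
from h import *
s=snap('wrist')
c=s['color'].astype(int)
m=((c.min(2)>150)|((c[...,0]>180)&(c[...,1]>60)&(c[...,1]<140)&(c[...,2]<90)))
m[:36]=0;m[96:]=0;m[:,:268]=0;m[:,362:]=0
m=cv2.morphologyEx(m.astype('uint8'),cv2.MORPH_CLOSE,np.ones((9,9)))
k,l,st,ce=cv2.connectedComponentsWithStats(m);i=1+st[1:,4].argmax();print(st[i])
v,u=np.nonzero(l==i)
P=np.array([onz(s,a,b,.0815)[:2] for a,b in zip(u,v)])
rc=cv2.minAreaRect((P*1000).astype(np.float32));print(rc)
for p in((270,39),(360,38),(358,93),(272,92)):print(onz(s,*p,.0805).round(4))
E
```

```text
[ 276   41   82   50 3899]
((553.8695068359375, 174.4202117919922), (67.15065002441406, 38.04881286621094), 89.82966613769531)
[0.5336 0.1361 0.0805]
[0.5314 0.2098 0.0805]
[0.5746 0.2103 0.0805]
[0.5752 0.137  0.0805]
```

>>> drive_tool --deltas '[[[0, 0, 0], [-2, -1, 0], 7.8], [[0, 0, 0], [-2, -2, -0.6], 7.8], [[0, 0, 0], [-1, -3.8, -1.2], 7.8], [[0, 0, 0], [-0.6, -3.8, -1.2], 7.8], [[0, 0, 0], [-0.6, -3.8, -1.2], 7.8], [[0, 0, 0], [-0.6, -3.8, -1.2], 7.8], [[0, 0, 0], [-0.6, -3.8, -1.2], 7.8], [[0, 0, 0], [-0.6, -3.8, -1.2], 7.8], [[0, 0, 0], [-0.5, -3.8, -1.2], 7.8], [[0, 0, 0], [0, -3.8, -1.2], 7.8], [[0, 0, 0], [0, -3.8, -1.2], 7.8], [[0, 0, 0], [0, -3.8, -1.2], 7.8]]'

```text
clock: 12.53
tool_pos: [0.5285, -0.2336, 0.3489]
eef_rot: [-0.007, 0.71, 0.006, 0.704]
contact_force: [1.2, 0.5, 0.4]
opening: 0.886
```

>>> drive_tool --deltas '[[[0, 0, 0], [0, -3.8, -1.2], 7.8], [[0, 0, 0], [0, -3.8, -1.2], 7.8], [[0, 0, 0], [0, -3.8, -1.2], 7.8], [[0, 0, 0], [0, -3.8, -1.2], 7.8], [[0, 0, 0], [0, -2, 0], 7.8], [[0, 0, 0], [0, 0, 0], 7.8], [[0, 0, 0], [0, 0, 0], 7.8]]'

```text
clock: 13.12
tool_pos: [0.4842, -0.4052, 0.3488]
eef_rot: [-0.005, 0.71, 0.006, 0.704]
contact_force: [-0.0, -0.2, 0.5]
opening: 0.886
```

```bash
python3 - <<'E'
from h import *
print(r.get_state()['q'].round(2))
go([.513,-.415,.33],91)
s=snap('wrist','w7.png')
print(s['W'].round(3))
E
```

```text
[ 1.04  0.71 -0.84  1.38  0.53  1.29  1.76]
t 13.12 tcp [ 0.4842 -0.4052  0.3488] open 0.886 q7 1.76 turn [-0.1  -0.42 -0.06] shift world cm [ 2.88 -0.98 -1.88] tool now [ 1.86 -1.02  2.88] tool after turn [ 1.88 -1.03  2.86]
[[-0.017 -0.963 -0.27   0.415]
 [ 1.    -0.016 -0.006 -0.408]
 [ 0.001 -0.27   0.963  0.484]
 [ 0.     0.     0.     1.   ]]
```

View pics/w7.png

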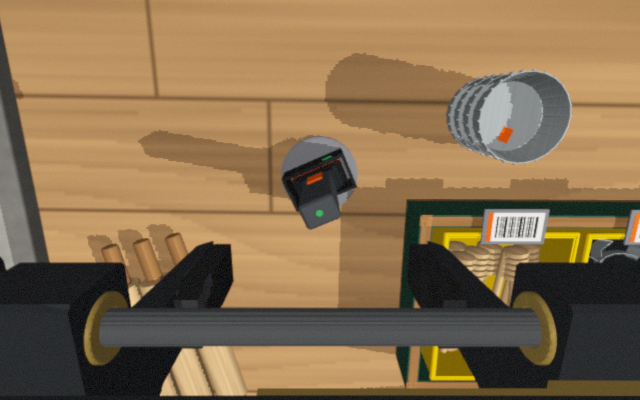

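The scanner is in view. Its handle top, with a green dot, is at about (320,212), the trigger (orange) faces the base at (314,180), and it is turned by about 20–25°. I zoom in to measure.

```bash
python3 - <<'E'
import cv2
a=cv2.imread('pics/w7.png')[130:235,270:370];a=cv2.convertScaleAbs(a,alpha=1.8,beta=20)
cv2.imwrite('pics/w7c.png',cv2.resize(a,None,fx=5.5,fy=5.5,interpolation=2))
E
```

```text
(no output)
```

View pics/w7c.png

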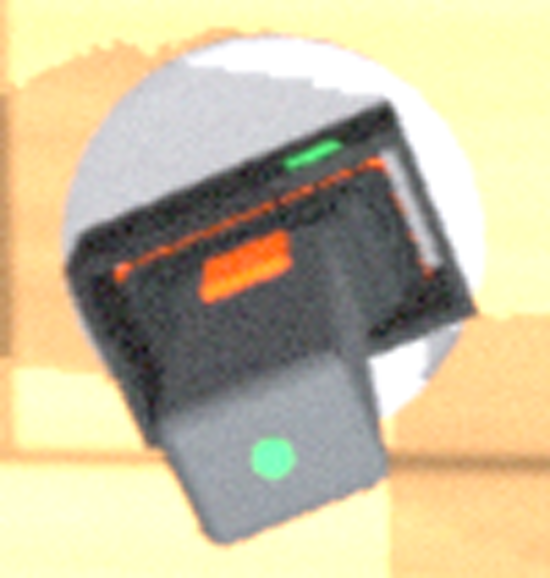

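```bash
python3 - <<'E'
from h import *
# view pose of w7 picture: arm has not moved
st=r.get_state();s=snap('wrist')
g=lambda x,y,z:onz(s,270+x/5.5,130+y/5.5,z)
top=[g(*p,.176) for p in((163,425),(340,352),(386,478),(215,543))]
rim=[g(*p,.053) for p in((72,250),(387,103),(475,312),(152,440))]
for n,q in(('top',top),('rim',rim)):
    q=np.array(q);print(n,q.mean(0).round(4),'sides',[np.linalg.norm(q[i]-q[(i+1)%4]).round(4) for i in range(4)])
    for a,b in((0,1),(3,2)):d=q[b]-q[a];print(' yaw of y axis',np.degrees(np.arctan2(d[1],d[0])).round(1))
print('dot',g(273,458,.176).round(4))
c=np.array(top).mean(0)
go([c[0],c[1],.25],115)
go([c[0],c[1],.25],25)
E
```

```text
top [ 0.5139 -0.4035  0.176 ] sides [np.float64(0.0312), np.float64(0.0227), np.float64(0.0303), np.float64(0.022)]
 yaw of y axis 114.3
 yaw of y axis 113.1
rim [ 0.5129 -0.4044  0.053 ] sides [np.float64(0.0767), np.float64(0.051), np.float64(0.0788), np.float64(0.0473)]
 yaw of y axis 116.3
 yaw of y axis 113.5
dot [ 0.5153 -0.404   0.176 ]
t 13.22 tcp [ 0.4856 -0.4025  0.3499] open 0.883 q7 1.76 turn [-23.8   -0.33  -0.12] shift world cm [ 2.84 -0.11 -9.99] tool now [ 9.97 -0.17  2.89] tool after turn [ 9.99 -1.29  2.53]
t 13.22 tcp [ 0.4856 -0.4025  0.3499] open 0.883 q7 1.76 turn [66.2  -0.33  0.15] shift world cm [ 2.84 -0.11 -9.99] tool now [ 9.97 -0.17  2.89] tool after turn [9.99 2.53 1.29]
```

The handle top and the pocket rim agree: the scanner is at about (0.514, -0.404) with its y axis at 114.5°. Turn the jaws along its y, line up, and go down in part.

>>> drive_tool --deltas '[[[-6, 0, 0], [0, 0, 0], 7], [[-6, 0, 0], [0, 0, 0], 7], [[-6, 0, 0], [0, 0, 0], 7], [[-5.5, -0.3, 0], [0, 0, 0], 7], [[0, 0, 0], [2, -0.7, 1.3], 7], [[0, 0, 0], [3, -0.6, 1.2], 7], [[0, 0, 0], [3, 0, 0], 7], [[0, 0, 0], [2, 0, 0], 7], [[0, 0, 0], [0, 0, 0], 7], [[0, 0, 0], [0, 0, 0], 7], [[0, 0, 0], [0, 0, 0], 7]]'

```text
clock: 14.13
tool_pos: [0.5146, -0.4049, 0.2524]
eef_rot: [-0.151, 0.69, 0.151, 0.692]
contact_force: [0.0, 0.2, 0.2]
opening: 0.793
```

```bash
python3 - <<'E'
from h import *
print(r.get_state()['q'].round(2))
s=snap('wrist','w8.png')
go([.514,-.404,.128],114.5)
c=s['color'].astype(int)
g=((c[...,1]>c[...,0]+50)&(c[...,1]>c[...,2]+20)&(c[...,1]>110)).astype('uint8')
k,l,st,ce=cv2.connectedComponentsWithStats(g)
for i in range(1,k):
    if st[i,4]>8: print(ce[i],st[i],onz(s,*ce[i],.176).round(4))
E
```

```text
[ 1.03  0.85 -0.89  1.45  0.69  1.17  2.04]
t 14.18 tcp [ 0.5146 -0.4053  0.2528] open 0.79 q7 2.04 turn [0.11 0.12 0.1 ] shift world cm [ -0.06   0.13 -12.48] tool now [12.48  0.16 -0.03] tool after turn [12.48  0.14 -0.  ]
[341.5 146. ] [336 146  12   1  12] [ 0.4713 -0.4126  0.176 ]
[320.8313253  212.34939759] [316 208  11  10  83] [ 0.5134 -0.4065  0.176 ]
```

View pics/w8.png

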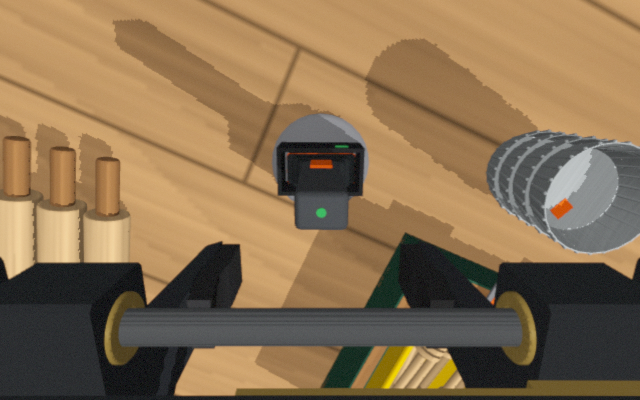

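The jaws are square with the handle: dot at (321,212), fingers symmetric about column 320. Descend and grip.

>>> drive_tool --deltas '[[[0, 0, 0], [2.5, 0, 0], 7], [[0, 0, 0], [3, 0, 0], 7], [[0, 0, 0], [3, 0, 0], 7], [[0, 0, 0], [2, 0, 0], 7], [[0, 0, 0], [1.3, 0, 0], 7], [[0, 0, 0], [0.6, 0, 0], 7], [[0, 0, 0], [0, 0, 0], 7], [[0, 0, 0], [0, 0, 0], 7]]'

```text
clock: 14.85
tool_pos: [0.5143, -0.406, 0.1282]
eef_rot: [-0.151, 0.69, 0.15, 0.692]
contact_force: [-0.1, 0.4, 1.0]
opening: 0.797
```

>>> drive_tool --deltas '[[[0, 0, 0], [0, 0, 0], 5], [[0, 0, 0], [0, 0, 0], 4], [[0, 0, 0], [0, 0, 0], 3], [[0, 0, 0], [0, 0, 0], 2.5], [[0, 0, 0], [0, 0, 0], 2.5], [[0, 0, 0], [0, 0, 0], 2.5], [[0, 0, 0], [0, 0, 0], 2.5], [[0, 0, 0], [0, 0, 0], 2.5], [[0, 0, 0], [0, 0, 0], 2.5], [[0, 0, 0], [0, 0, 0], 2.5], [[0, 0, 0], [0, 0, 0], 2.5]]' --force 25

```text
clock: 15.77
tool_pos: [0.5133, -0.4057, 0.1267]
eef_rot: [-0.15, 0.691, 0.151, 0.691]
contact_force: [-0.9, 1.1, 2.2]
opening: 0.383
```

```bash
python3 - <<'E'
from h import *
st=r.get_state();print(st['contact_force'].round(2),st['moment'].round(3))
go([.514,-.404,.128],114.5)
E
```

```text
[-0.95  1.11  2.25] [ 0.143  0.193 -0.016]
t 15.77 tcp [ 0.5133 -0.4057  0.1267] open 0.383 q7 1.93 turn [ 0.05 -0.01 -0.03] shift world cm [0.07 0.17 0.13] tool now [-0.13  0.12  0.14] tool after turn [-0.13  0.12  0.14]
```

The grip is on the handle (opening 33.7 mm). Draw it straight up.

>>> drive_tool --deltas '[[[0, 0, 0], [-0.5, 0, 0], 2.5], [[0, 0, 0], [-1, 0, 0], 2.5], [[0, 0, 0], [-1, 0, 0], 2.5], [[0, 0, 0], [-1.5, 0, 0], 2.5], [[0, 0, 0], [-1.5, 0, 0], 2.5], [[0, 0, 0], [-1.5, 0, 0], 2.5], [[0, 0, 0], [-2, 0, 0], 2.5], [[0, 0, 0], [-2, 0, 0], 2.5], [[0, 0, 0], [-2, 0, 0], 2.5], [[0, 0, 0], [-2, 0, 0], 2.5], [[0, 0, 0], [-1, 0, 0], 2.5], [[0, 0, 0], [0, 0, 0], 2.5]]'

```text
clock: 16.77
tool_pos: [0.5149, -0.4059, 0.2904]
eef_rot: [-0.151, 0.689, 0.149, 0.692]
contact_force: [0.4, 0.7, -2.3]
opening: 0.383
```

```bash
python3 - <<'E'
from h import *
st=r.get_state();print(st['contact_force'].round(2),st['moment'].round(3),st['q'].round(2))
go([.555,.1755,.29],90.5)
E
```

```text
[ 0.38  0.66 -2.32] [ 0.035 -0.02   0.068] [ 1.03  0.82 -0.91  1.4   0.65  1.23  2.07]
t 16.77 tcp [ 0.5149 -0.4059  0.2904] open 0.383 q7 2.07 turn [24.05  0.25  0.19] shift world cm [ 4.010e+00  5.814e+01 -4.000e-02] tool now [-0.07 51.22 27.8 ] tool after turn [4.00e-02 5.81e+01 4.52e+00]
```

>>> drive_tool --deltas '[[[4, 0, 0], [0, 0, 0], 2.5], [[4, 0, 0], [0, 0, 0], 2.5], [[4, 0, 0], [0, 0, 0], 2.5], [[4, 0, 0], [0, 0, 0], 2.5], [[4, 0, 0], [0, 0, 0], 2.5], [[4, 0.2, 0.2], [0, 0, 0], 2.5], [[0, 0, 0], [0, 1, 0], 2.5], [[0, 0, 0], [0, 2, 0.2], 2.5], [[0, 0, 0], [0, 3, 0.3], 2.5], [[0, 0, 0], [0, 3, 0.3], 2.5], [[0, 0, 0], [0, 3, 0.3], 2.5], [[0, 0, 0], [0, 3, 0.3], 2.5]]'

```text
clock: 17.77
tool_pos: [0.5251, -0.2534, 0.2866]
eef_rot: [-0.003, 0.709, 0.006, 0.705]
contact_force: [0.6, 0.9, -1.4]
opening: 0.38
```

>>> drive_tool --deltas '[[[0, 0, 0], [0, 3, 0.3], 2.5], [[0, 0, 0], [0, 3, 0.3], 2.5], [[0, 0, 0], [0, 3, 0.3], 2.5], [[0, 0, 0], [0, 3, 0.3], 2.5], [[0, 0, 0], [0, 3, 0.2], 2.5], [[0, 0, 0], [0, 3, 0.2], 2.5], [[0, 0, 0], [0, 3, 0.2], 2.5], [[0, 0, 0], [0, 3, 0.2], 2.5], [[0, 0, 0], [0, 3, 0.2], 2.5], [[0, 0, 0], [0, 3, 0.2], 2.5], [[0, 0, 0], [0, 3, 0.2], 2.5], [[0, 0, 0], [0, 2, 0.2], 2.5]]'

```text
clock: 18.77
tool_pos: [0.549, 0.0988, 0.2882]
eef_rot: [-0.004, 0.709, 0.008, 0.705]
contact_force: [-0.0, 0.1, -1.7]
opening: 0.384
```

>>> drive_tool --deltas '[[[0, 0, 0], [0, 2, 0.2], 2.5], [[0, 0, 0], [0, 1, 0.1], 2.5], [[0, 0, 0], [0, 0, 0], 2.5], [[0, 0, 0], [0, 0, 0], 2.5], [[0, 0, 0], [0, 0, 0], 2.5]]'

```text
clock: 19.18
tool_pos: [0.553, 0.1227, 0.288]
eef_rot: [-0.002, 0.709, 0.004, 0.705]
contact_force: [0.1, -0.4, -1.7]
opening: 0.382
```

```bash
python3 - <<'E'
from h import *
st=r.get_state();print(st['contact_force'].round(2),st['moment'].round(3),st['q'].round(2))
go([.555,.1755,.25],90.5)
E
```

```text
[ 0.12 -0.44 -1.74] [-0.011 -0.002 -0.033] [ 0.15  0.66 -0.78  1.68  0.52  1.03  0.77]
t 19.18 tcp [0.553  0.1227 0.288 ] open 0.382 q7 0.77 turn [-0.02 -0.28 -0.11] shift world cm [ 0.2   5.28 -3.8 ] tool now [3.81 5.28 0.26] tool after turn [3.8  5.28 0.25]
```

>>> drive_tool --deltas '[[[0, 0, 0], [0.5, 1, 0], 2.5], [[0, 0, 0], [1, 2, 0.1], 2.5], [[0, -0.2, 0], [1, 1.5, 0.1], 2.5], [[0, 0, 0], [1, 0.8, 0], 2.5], [[0, 0, 0], [0.3, 0, 0], 2.5], [[0, 0, 0], [0, 0, 0], 2.5], [[0, 0, 0], [0, 0, 0], 2.5], [[0, 0, 0], [0, 0, 0], 2.5]]'

```text
clock: 19.85
tool_pos: [0.5551, 0.1765, 0.2509]
eef_rot: [-0.002, 0.707, 0.004, 0.707]
contact_force: [-0.8, 0.2, -1.3]
opening: 0.386
```

```bash
python3 - <<'E'
from h import *
go([.555,.1755,.216],90.5)
w=snap('wrist','w9.png');s=snap('scene','s9.png');t=snap('top','t9.png')
a=w['color'][:,:,::-1];b=s['color'][120:270,320:470,::-1];d=t['color'][130:230,200:300,::-1]
rs=lambda x,w,h:cv2.resize(x,(w,h),interpolation=2)
cv2.imwrite('pics/m9.png',cv2.hconcat([rs(b,560,560),cv2.vconcat([rs(cv2.convertScaleAbs(a[:, 160:480],alpha=1),240,300),rs(d,240,260)])]))
tm=r.get_state();T=tm['tool_pos'];Q=R.from_quat(tm['eef_rot'])
n=T+Q.apply([.1187,0,0]);print('window',n)
print('proj window scene',proj(s,n),'label',proj(s,[.555,.1755,.0815]),'wrist window',proj(w,n),'label',proj(w,[.555,.1755,.0815]))
E
```

```text
t 19.85 tcp [0.5551 0.1765 0.2509] open 0.386 q7 0.66 turn [-0.05  0.   -0.17] shift world cm [-0.01 -0.1  -3.49] tool now [ 3.49 -0.11 -0.01] tool after turn [ 3.49 -0.1  -0.01]
window [0.55502769 0.17752881 0.1324033 ]
proj window scene [391.18133032 195.61402137] label [388.50355185 210.69212146] wrist window [322.5672613  195.90069215] label [319.61009817 180.13169072]
```

The viewer's limit is reached, so I go on with numbers. I check the nose against the label in the wrist and scene pictures just taken.

```bash
python3 - <<'E'
from h import *
def lab(s,roi):
    c=s['color'].astype(int);x0,y0,x1,y1=roi
    m=((c.min(2)>115)&(np.ptp(c,axis=2)<45))|((c[...,0]>150)&(c[...,0]-c[...,2]>70)&(c[...,1]<130)&(c[...,1]>50))
    z=np.zeros_like(m);z[y0:y1,x0:x1]=m[y0:y1,x0:x1]
    z=cv2.morphologyEx(z.astype('uint8'),cv2.MORPH_CLOSE,np.ones((3,3)))
    return z
s=snap('scene');t=snap('top');w=snap('wrist')
S0={**s,'color':cv2.imread('pics/scene0.png')[:,:,::-1]};T0={**t,'color':cv2.imread('pics/top0.png')[:,:,::-1]}
for n,q,roi in(('scene0',S0,(370,200,408,222)),('top0',T0,(244,196,276,214))):
    z=lab(q,roi);k,l,st,ce=cv2.connectedComponentsWithStats(z);i=1+st[1:,4].argmax();v,u=np.nonzero(l==i)
    P=np.array([onz(q,a,b,.0815)[:2]*1000 for a,b in zip(u,v)],np.float32);print(n,st[i],cv2.minAreaRect(P))
# wrist: rows brightness profile around label/nose
c=w['color'].astype(int);g=c.max(2)
for v in range(130,236,8):
    print(v,' '.join('%3d'%x for x in g[v,256:400:6]))
for dz in(0,.036):
  for a,b in((-.015,-.033),(-.015,.033)):
    print('nose pt',proj(w,[.555+a,.1765+b,.1324+dz]).round(0))
for a,b in((-.022,-.038),(-.022,.038),(-.018,-.033),(-.018,.033),(.022,-.038),(.022,.038)):print('holder/label',proj(w,[.555+a,.1765+b,.0815]).round(0))
E
```

```text
scene0 [370 200  38  22 556] ((555.3157348632812, 176.1653289794922), (94.77110290527344, 100.61982727050781), 10.17641830444336)
top0 [249 196  22  16 168] ((558.4194946289062, 174.457275390625), (46.502071380615234, 64.15887451171875), 0.1813158392906189)
130 190 228 229 228 230 228 229 228 228 228 228 229 227 227 227 227 226 226 226 227 226 180 181 177
138 180 179 181 182 181 182 186 181 179 181 178 177 178 178 179 224 224 223 223 223 223 222 221 177
146 181 182 181 181 180 181 179 181 180 177 179 179 177 177 176 174 175 175 174 174 174 184 214 216
154  55  54  49 123 156 153 149 152 149 147 145 139 137 132 129 120 106  95  52  55  53  56  51  52
162  56  53  48 129 255 255 255 255 255 255 255 255 255 255 255 255 255 170  49  53  47  48  50  58
170 158 158 159 127 255 255 136 223 115 238 235 206 122 235 183 114 255 172 203 205 205 205 205 204
178 167 160 159 125  67  66  30  72  35  90  80  68  29  77  67  62 129  70 137 202 202 203 201 200
186 177 172 166 157 180 177 178 177 175 173 173 173 173 170 167 151 135 134 133 162 150 152 149 151
194 255 255 215  42  20  23  27  25  18  28  27  27  27  29  27  30  34  25  52  57 255 255 252 252
202 255 255 227  45  43  35  38  32  58  80  78  81  81  80  33  33  34  50  56  52 221 221 151 150
210 226 225 200  43  41  41  46  50 158 156 157 159 157 155  47  49  58  50  54  58 221 220 150 152
218 221 221 217  44  42  45  51  49 219 217 217 247 246 245  93  40  65  55  55  78 221 221 150 151
226 222 219 218  39  38  48  44  44  46  46  48  46  45  50  46  45  58  50  54  91 220 221 151 148
234 220 221 221 220  40  50  50  50  45  47  47  46  40  49  46  49  42  48 166 220 219 220 152 150
nose pt [274. 176.]
nose pt [366. 176.]
nose pt [267. 188.]
nose pt [373. 189.]
holder/label [275. 155.]
holder/label [365. 156.]
holder/label [281. 159.]
holder/label [359. 160.]
holder/label [276. 204.]
holder/label [362. 205.]
```

```bash
python3 - <<'E'
from h import *
w=snap('wrist');c=w['color'].astype(int)
for v in(157,164,172,176,180,184,188,192,198,206):
    print(v,'L',' '.join(','.join(str(k//10) for k in c[v,x]) for x in range(262,288,2)),'| R',' '.join(','.join(str(k//10) for k in c[v,x]) for x in range(344,382,2)))
for col in(300,320,340):print(col,[(v,*(c[v,col]//10)) for v in range(148,196,2)])
E
```

```text
157 L 2,5,3 2,5,4 2,5,3 2,4,4 2,5,4 9,10,10 12,12,13 12,12,12 15,15,15 17,16,16 17,16,16 17,16,17 17,17,17 | R 16,16,16 16,16,17 16,16,16 16,16,16 16,16,17 16,16,16 16,16,16 16,16,17 16,16,16 5,6,6 2,5,3 2,5,3 2,5,4 2,5,4 2,4,3 2,5,3 3,5,4 2,5,3 2,5,4
164 L 3,6,4 3,6,4 3,6,4 3,6,5 3,6,5 8,9,8 12,12,13 12,12,12 21,11,9 25,13,1 25,13,1 25,15,10 25,25,25 | R 25,25,25 25,25,25 25,25,25 25,25,25 25,25,25 25,25,25 18,18,18 16,16,16 15,15,15 5,9,7 4,8,6 4,8,6 4,8,6 4,8,6 4,8,6 4,8,6 4,8,6 4,8,6 3,8,6
172 L 15,11,6 16,11,7 16,11,6 16,11,6 15,11,6 14,11,8 12,12,12 12,12,12 20,11,8 25,13,0 25,13,2 25,15,10 25,25,25 | R 11,11,10 13,13,12 25,25,25 25,25,25 25,25,25 25,25,24 17,17,17 16,16,16 17,15,14 20,15,9 20,15,9 20,15,9 20,15,9 20,15,9 20,15,9 20,15,9 20,15,9 20,15,9 20,15,9
176 L 16,11,7 16,11,7 16,11,7 16,11,7 16,11,7 14,11,8 12,12,12 12,12,13 20,11,8 25,12,2 25,12,1 25,15,10 25,25,25 | R 10,10,10 13,13,13 25,25,25 25,25,25 25,25,25 24,24,24 16,16,17 16,16,16 17,15,13 20,15,9 20,15,9 20,15,9 20,15,9 20,15,9 20,15,9 20,15,9 20,15,9 20,15,9 20,15,9
180 L 10,11,8 10,10,7 9,9,6 9,9,6 9,9,6 9,9
[... 4037 characters left out ...]
.int64(18), np.int64(18), np.int64(17)), (168, np.int64(18), np.int64(18), np.int64(17)), (170, np.int64(18), np.int64(18), np.int64(17)), (172, np.int64(20), np.int64(20), np.int64(20)), (174, np.int64(21), np.int64(20), np.int64(20)), (176, np.int64(20), np.int64(20), np.int64(20)), (178, np.int64(5), np.int64(5), np.int64(5)), (180, np.int64(2), np.int64(2), np.int64(2)), (182, np.int64(2), np.int64(2), np.int64(2)), (184, np.int64(2), np.int64(2), np.int64(2)), (186, np.int64(16), np.int64(6), np.int64(1)), (188, np.int64(4), np.int64(3), np.int64(2)), (190, np.int64(3), np.int64(3), np.int64(3)), (192, np.int64(2), np.int64(2), np.int64(2)), (194, np.int64(1), np.int64(2), np.int64(2))]
```

In the wrist picture the nose spans columns 275–366 and the label 278–356.5, with the heights as expected. So the label lies about 2.5 mm to -y and 1 mm to -x of the nose. I correct by that and lower to about 16 mm.

>>> drive_tool --deltas '[[[0, 0, 0], [0.3, -0.1, 0], 2.5], [[0, 0, 0], [0.6, -0.15, -0.1], 2.5], [[0, 0, 0], [0.6, 0, 0], 2.5], [[0, 0, 0], [0.6, 0, 0], 2.5], [[0, 0, 0], [0.6, 0, 0], 2.5], [[0, 0, 0], [0.4, 0, 0], 2.5], [[0, 0, 0], [0.3, 0, 0], 2.5], [[0, 0, 0], [0, 0, 0], 2.5], [[0, 0, 0], [0, 0, 0], 2.5], [[0, 0, 0], [0, 0, 0], 2.5], [[0, 0, 0], [0, 0, 0], 2.5]]'

```text
clock: 21.12
tool_pos: [0.5538, 0.1755, 0.2169]
eef_rot: [-0.002, 0.707, 0.005, 0.707]
contact_force: [-0.7, 0.2, -2.3]
opening: 0.383
```

```bash
python3 - <<'E'
from h import *
st=r.get_state();print(st['contact_force'].round(2),np.abs(st['qd']).max())
go([.5545,.174,.2155],90.5)
w=snap('wrist','wa.png');c=w['color'].astype(int);g=c.max(2)
for v in(160,163,166):
  if v<400:
    x=np.nonzero((c[v].min(1)>200)|((c[v,:,0]>200)&(c[v,:,1]<160)&(c[v,:,1]>90)&(c[v,:,2]<110)))[0];x=x[(x>250)&(x<390)];print(v,'label',x.min() if len(x) else None,x.max() if len(x) else None)
for v in(178,182,185,200):
    x=np.nonzero(g[v]<70)[0];x=x[(x>240)&(x<400)];print(v,'nose',x.min(),x.max())
for col in(300,320,340):print(col,[(v,int(g[v,col])) for v in range(150,196,3)])
n=np.array([.5545,.174,.0968])
print('pred nose bottom edge',proj(w,n+[-.015,-.033,0]),proj(w,n+[-.015,.033,0]),'label near edge',proj(w,[.5365,.141,.0815]),proj(w,[.5365,.207,.0815]))
s=snap('scene','sa.png');c=s['color'].astype(int)
print('scene pred far nose edge',proj(s,n+[.015,-.033,0]),proj(s,n+[.015,.033,0]),'label far edge',proj(s,[.5725,.141,.0815]),proj(s,[.5725,.207,.0815]))
for col in(380,385,390,395,400):print(col,[(v,*(c[v,col]//10).tolist()) for v in range(196,222,1)])
# timers still upright
m=((c[...,0]>100)&(c[...,1]<60)&(c[...,2]<60)).astype('uint8');k,l,q,ce=cv2.connectedComponentsWithStats(m)
print([(ce[i].round(1).tolist(),int(q[i,4])) for i in range(1,k) if q[i,4]>40])
E
```

```text
[-0.71  0.23 -2.26] 0.0025871856668846275
t 21.12 tcp [0.5538 0.1755 0.2169] open 0.383 q7 0.62 turn [ 0.06  0.   -0.24] shift world cm [ 0.07 -0.15 -0.14] tool now [ 0.14 -0.16  0.07] tool after turn [ 0.14 -0.16  0.07]
160 label None None
163 label None None
166 label None None
178 nose 278 352
182 nose 274 366
185 nose 348 367
200 nose 270 370
300 [(150, 180), (153, 181), (156, 176), (159, 78), (162, 115), (165, 132), (168, 219), (171, 225), (174, 200), (177, 137), (180, 28), (183, 25), (186, 177), (189, 42), (192, 25), (195, 25)]
320 [(150, 180), (153, 180), (156, 175), (159, 93), (162, 125), (165, 170), (168, 218), (171, 223), (174, 222), (177, 160), (180, 27), (183, 31), (186, 173), (189, 40), (192, 23), (195, 36)]
340 [(150, 178), (153, 178), (156, 173), (159, 108), (162, 91), (165, 171), (168, 255), (171, 255), (174, 221), (177, 138), (180, 34), (183, 28), (186, 169), (189, 38), (192, 26), (195, 28)]
pred nose bottom edge [273.30531041 175.85576367] [364.59522807 176.76423176] label near edge [275.61507933 167.69460174] [362.29582708 168.57157924]
scene pred far nose edge [37
[... 1770 characters left out ...]
, 14), (213, 16, 15, 15), (214, 18, 18, 18), (215, 20, 20, 20), (216, 20, 19, 19), (217, 16, 15, 15), (218, 14, 11, 9), (219, 15, 12, 4), (220, 16, 13, 0), (221, 17, 13, 0)]
400 [(196, 6, 5, 4), (197, 6, 5, 4), (198, 6, 5, 4), (199, 7, 5, 5), (200, 9, 5, 5), (201, 13, 6, 3), (202, 13, 5, 2), (203, 10, 5, 2), (204, 6, 4, 3), (205, 6, 4, 3), (206, 6, 4, 4), (207, 6, 5, 4), (208, 6, 5, 4), (209, 9, 8, 7), (210, 14, 13, 13), (211, 19, 18, 18), (212, 21, 20, 20), (213, 21, 20, 20), (214, 21, 20, 20), (215, 20, 19, 19), (216, 19, 18, 18), (217, 16, 16, 15), (218, 15, 13, 12), (219, 15, 12, 6), (220, 17, 13, 0), (221, 17, 13, 0)]
[([384.2, 242.2], 298), ([362.2, 260.1], 125), ([392.3, 265.9], 146)]
```

```bash
python3 - <<'E'
from h import *
from scipy.optimize import least_squares
w=snap('wrist');s=snap('scene');c=w['color'].astype(int)
for v in(169,171,173):
    x=np.nonzero((c[v].min(1)>170)|((c[v,:,0]>190)&(c[v,:,1]<165)&(c[v,:,1]>90)&(c[v,:,2]<120)))[0];x=x[(x>255)&(x<385)];print(v,'label',x.min(),x.max())
gw=c.max(2).astype(float);gs=s['color'].astype(float).max(2)
for col in(290,310,330,350):print('w',col,gw[157:184,col].astype(int).tolist())
st=r.get_state();T=st['tool_pos'];n=T+np.array([0,0,-.1187])
for k,nm in enumerate('xyz'):
    e=np.zeros(3);e[k]=.01
    for cam,q,o in(('wrist',w,-.015),('scene',s,.015)):
        p=n+[o,0,0];print(nm,cam,'nose edge',proj(q,p).round(1),'d/10mm',(proj(q,p+e)-proj(q,p)).round(2))
print('label near wrist',proj(w,[.5365,.174,.0815]),'far scene',proj(s,[.5725,.174,.0815]),'holder far scene',proj(s,[.5765,.174,.0815]))
E
```

```text
169 label 276 363
171 label 276 363
173 label 276 363
w 290 [174, 145, 105, 62, 66, 116, 129, 128, 129, 136, 187, 219, 223, 224, 224, 223, 205, 142, 117, 111, 57, 30, 18, 26, 27, 27, 29]
w 310 [171, 144, 109, 64, 65, 111, 127, 128, 129, 133, 168, 218, 222, 225, 224, 225, 220, 165, 144, 137, 94, 43, 37, 31, 21, 29, 25]
w 330 [170, 145, 106, 62, 56, 95, 154, 168, 169, 169, 175, 242, 250, 250, 251, 250, 247, 227, 220, 216, 171, 84, 30, 24, 29, 28, 30]
w 350 [171, 146, 107, 63, 54, 81, 151, 171, 169, 173, 182, 239, 255, 255, 255, 255, 255, 223, 138, 96, 77, 34, 25, 33, 26, 25, 23]
x wrist nose edge [321.1 175.7] d/10mm [-0.16 13.48]
x scene nose edge [388.3 208.9] d/10mm [-0.55  2.27]
y wrist nose edge [321.1 175.7] d/10mm [13.91  0.14]
y scene nose edge [388.3 208.9] d/10mm [3.77 0.63]
z wrist nose edge [321.1 175.7] d/10mm [0.11 3.08]
z scene nose edge [388.3 208.9] d/10mm [ 0.37 -2.99]
label near wrist [319.14748751 168.22675475] far scene [386.99530519 214.54083572] holder far scene [386.77394187 215.45461986]
```

In y the label centre (column 319.5) and nose centre (320) agree. In x the two views agree to about 1 mm. The height is between 16.7 mm by dead reckoning and about 23 mm by sight, so I lower another 3 mm, check that it is still, and hand in.

>>> drive_tool --deltas '[[[0, 0, 0], [0.1, 0, 0], 2.5], [[0, 0, 0], [0.2, 0, 0], 2.5], [[0, 0, 0], [0, 0, 0], 2.5], [[0, 0, 0], [0, 0, 0], 2.5], [[0, 0, 0], [0, 0, 0], 2.5], [[0, 0, 0], [0, 0, 0], 2.5], [[0, 0, 0], [0, 0, 0], 2.5], [[0, 0, 0], [0, 0, 0], 2.5]]'

```text
clock: 21.98
tool_pos: [0.5536, 0.1754, 0.2137]
eef_rot: [-0.002, 0.707, 0.005, 0.707]
contact_force: [-0.5, 0.4, -1.0]
opening: 0.382
```

```bash
python3 - <<'E'
from h import *
st=r.get_state();print(st['contact_force'].round(2),np.abs(st['qd']).max().round(4),st['opening'])
go([.5545,.174,.2139],90.5)
print(r.finish_job())
E
```

```text
[-0.53  0.43 -0.97] 0.0024 0.3816442689598147
t 21.98 tcp [0.5536 0.1754 0.2137] open 0.382 q7 0.62 turn [ 0.05 -0.03 -0.22] shift world cm [ 0.09 -0.14  0.02] tool now [-0.02 -0.14  0.09] tool after turn [-0.02 -0.14  0.09]
the job is handed in; nothing more can be done
None
```

I put the timer back in the yellow bin, and the scanner is now held still over that bin's label. I handed the job in at 22 s; it gave no verdict.

- **Timer:** The first grasp stopped too high because joint 6 reached its limit. I opened, tilted the tool 12°, gripped again and lowered the timer until the wrist felt the floor. After I let go, the wrist picture showed it upright with both stock timers standing. In the last scene picture all three were still in the bin.
- **Scanner:** I drew it straight up and carried it over the goods to the label. In the last pictures its nose and the label were centred to about 1–2 mm, and the tool was within 0.3° of vertical and of the label's direction. At hand-in the arm was still, with the grip on the handle and no sign of contact.
- **Height check that disagreed:** Before I lowered the scanner the last 3 mm, the grip height put the window about 17 mm above the label and the two cameras about 23 mm. It should now be about 13–20 mm above, inside the 5–30 mm band. I took no picture after that last move.
- **Picture limit:** I had used all 12 views, so the final alignment was checked from pixel values only.

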